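# Condition sensor capsules under calibration gas

### The job

Put every orange sensor capsule on the bench into its own pocket of the conditioning block, upright and fully home, and then swing the yellow retaining bar shut over them against its stop. Only then open the gas valve counter-clockwise by two whole turns of its handwheel, counted from where the slack in the wheel is used up and the stem just begins to rise, and leave it there. Do not disturb the other things on the bench.

Things in the scene. Friction and masses are not known exactly. Their poses are not given: they have to be found in the camera images.
- cap0: orange sensor capsule, an upright solid cylinder 30 mm in diameter and 36 mm tall, about 50 g, with a steel band near its foot and a small brass disc on its top; origin at the centre of its underside, z up. Not every start has all four
- cap1: orange sensor capsule, an upright solid cylinder 30 mm in diameter and 36 mm tall, about 50 g, with a steel band near its foot and a small brass disc on its top; origin at the centre of its underside, z up. Not every start has all four
- cap2: orange sensor capsule, an upright solid cylinder 30 mm in diameter and 36 mm tall, about 50 g, with a steel band near its foot and a small brass disc on its top; origin at the centre of its underside, z up. Not every start has all four
- cap3: orange sensor capsule, an upright solid cylinder 30 mm in diameter and 36 mm tall, about 50 g, with a steel band near its foot and a small brass disc on its top; origin at the centre of its underside, z up. Not every start has all four
- block: fixed aluminium conditioning block, 240 mm (its x) by 56 mm (its y) by 30 mm tall, origin under its centre; four round pockets in a row along its x axis, 44 mm apart. At its -x end stands the steel pivot post (20 mm thick, top 70 mm above the table) of a yellow retaining bar
- pocket0 (a point): centre of the floor of a pocket in the block: 34 mm in diameter, 16 mm deep (floor 14 mm above the table, mouth at 30 mm); a seated capsule stands 20 mm out of it. Any capsule may go in any pocket
- pocket1 (a point): centre of the floor of a pocket in the block: 34 mm in diameter, 16 mm deep (floor 14 mm above the table, mouth at 30 mm); a seated capsule stands 20 mm out of it. Any capsule may go in any pocket
- pocket2 (a point): centre of the floor of a pocket in the block: 34 mm in diameter, 16 mm deep (floor 14 mm above the table, mouth at 30 mm); a seated capsule stands 20 mm out of it. Any capsule may go in any pocket
- pocket3 (a point): centre of the floor of a pocket in the block: 34 mm in diameter, 16 mm deep (floor 14 mm above the table, mouth at 30 mm); a seated capsule stands 20 mm out of it. Any capsule may go in any pocket
- bar (a joint): angle of the yellow retaining bar about the pivot: 0 = shut against its stop, along the block's +x over all pockets; grows counter-clockwise from above, to the block's +y side, to 1.7 at most. Stays where left (0.1 N m friction). 16 mm wide, 53 to 63 mm above the table; clears seated capsules by 3 mm, runs into unseated ones
- bar_knob (a point): on the axis of the red upright knob at the end of the bar (plain post 16 mm in diameter, 38 mm tall, from 63 to 101 mm above the table), at 82 mm height; 205 mm from the pivot
- bar_pivot (a point): on the pivot axis of the bar, at the height of bar_knob
- valve: fixed brass gas valve on a round foot with a blue handwheel lying level on top; origin under its centre. Wheel: rim 56 mm in radius to the middle of its 14 mm round bar, three spokes, rim top 112 mm above the table. Opening is counter-clockwise seen from above. The wheel stays where it is left
- wheel_centre (a point): on the upright axis of the handwheel, 132 mm above the table; fixed. The wheel has free play on the stem of nearly half a turn (3.0 rad from end to end); how much of it lies ahead differs from start to start. In the free play the wheel takes next to no torque (0.03 N m), then the stem resists with 0.16 N m
- wheel_knob (a point): on the axis of the black spinner knob with yellow top, which stands on the wheel's rim, 56 mm from the wheel's axis (a post 16 mm in diameter, from 112 to 152 mm above the table, turning freely on its own axis), at 132 mm height. Moves with the wheel, so its direction from wheel_centre is the wheel's angle
- stem_top (a point): top of the red-tipped steel stem, 10 mm in diameter, that rises straight up through the wheel's hub, without turning, by 8 mm for every whole turn of the wheel once the free play is taken up; with the valve shut (as at every start) it stands 121 mm above the table, 8 mm above the hub; it can rise 33 mm. If the wheel is turned back, the same free play comes first, then the stem sinks
- buffer: bystander: closed plastic buffer bottle, 56 mm diameter, 110 mm tall; origin at the centre of its underside
- jar: bystander: closed jar with red lid, 52 mm diameter, 60 mm tall; origin at the centre of its underside
- spanner: bystander: steel spanner, 160 mm long, lying flat; origin at its middle
- dish: bystander: steel bowl, 100 mm diameter, 30 mm tall; origin at the centre of its underside
- tipbox: bystander: green box 110 x 75 x 50 mm; origin at the centre of its underside
- beaker: bystander: closed canister with white cap, 60 mm diameter, 85 mm tall; origin at the centre of its underside
Not all that is in view belongs to the job. What is shaped like the cap1 but green or pink is not meant.

How it is judged:
On the way, in this order (a step that is already met when the one before it is completed fails the run):
1. every capsule present stands home in a pocket ((distance between cap0 and pocket0 below 0.006 m or distance between cap0 and pocket1 below 0.006 m or distance between cap0 and pocket2 below 0.006 m or distance between cap0 and pocket3 below 0.006 m) and angle between each of cap0, cap1, cap2, cap3's own z axis and vertical below 0.15 rad and (distance between cap1 and pocket0 below 0.006 m or distance between cap1 and pocket1 below 0.006 m or distance between cap1 and pocket2 below 0.006 m or distance between cap1 and pocket3 below 0.006 m) and (distance between cap2 and pocket0 below 0.006 m or distance between cap2 and pocket1 below 0.006 m or distance between cap2 and pocket2 below 0.006 m or distance between cap2 and pocket3 below 0.006 m) and (distance between cap3 and pocket0 below 0.006 m or distance between cap3 and pocket1 below 0.006 m or distance between cap3 and pocket2 below 0.006 m or distance between cap3 and pocket3 below 0.006 m)), for 0.2 s.
2. the retaining bar is shut over the seated capsules (all of step 1 and value of joint bar below 0.06 rad), for 0.2 s.
3. the stem has risen by two turns (16 mm) with the bar shut (value of joint bar below 0.06 rad and z of stem_top in the frame of valve between 0.1354 and 0.1386 m), for 0.2 s.
At the end, for the whole second after the job is handed in: Every capsule present is upright (0.15 rad), at rest, its underside within 6 mm of a pocket floor's centre; the bar within 0.06 rad of its stop; the stem 16 mm (two turns) above its shut height, within 1.6 mm; no bystander moved over 40 mm or toppled (all of step 1 and all of step 3 and linear speed of each of cap0, cap1, cap2, cap3 below 0.02 m/s); the robot touches nothing.
It fails at once if a bystander was pushed over 40 mm from its place (distance of any of buffer, jar, spanner, dish, tipbox, beaker from where it was at the start of the episode above 0.04 m).
It fails at once if a bystander was toppled (angle between any of buffer, jar, dish, tipbox, beaker's own z axis and vertical above 0.5 rad).
Of cap0, cap1, cap2, cap3 only 2 to 4 are there at a start; the rules pass over those that are not, and their reading is None.
At some moment in a run one of cap0, cap1, cap2, cap3 may be knocked a few centimetres aside while the robot is not near it.
It also fails if it takes over 210 s, if anything falls off the work surface, if the arm or the gripper's body presses on something with over 40 N, if the wrist force passes 120 N, or if a joint passes its speed limit or range.

### The arm

A 7-joint arm with a two-finger parallel gripper is mounted at the origin on the work surface. World frame = base frame: x ahead of the robot, y to its left, z up, the work surface at z = 0. Lengths are in m, angles in rad, forces in N, time in s.
With the tool pointing down it reaches from about 0.4 to 0.85 m from the base axis. Payload 10.4 kg.
Tool frame: the origin (TCP) lies between the finger pads; the fingertips stand 22 mm ahead of it and the grasp point (between the pads) lies 3 mm ahead of it; z points along the fingers, y is the line along which they close (so a half turn about z gives the same grasp; the last joint's range is limited). The gripper opens to 85 mm and grips with 20 to 120 N. Pads are 22 mm wide; open, the fingers measure 114 mm over their backs; the gripper's body (76 mm by 85 mm) begins 54 mm behind the grasp point. The pads swing forward as they close: fully open they stand 13 mm farther back than shut.
Start: joints at [-0.023, 0.332, -0.065, 1.46, 0.022, 1.35, -0.088], TCP at [0.625, 0, 0.253] pointing down, gripper open.
Joint ranges: [-2.6, 2.6], [-0.5, 2.12], [-1.47, 1.34], [0.16, 2.42], [-1.27, 4.41], [0.06, 2.06], [-2.6, 2.6]. Speed limits (rad/s): [2.22, 2.22, 2.79, 2.79, 3.14, 3.14, 3.14].

### API

Orientations are given as a unit quaternion [x, y, z, w].
In Python, from workcell import manip, camera, ticket, boxes_of, outline_of gives the robot as it stands.
- The arm moves only by the tool carry_out, never from a script. Its argument "deltas" is a list of rows, each a list of 5 numbers: the shift along the tool's x, y, z as a fraction of full scale, then the turn about the tool's z as a fraction of full scale, then the opening, from -1 (shut) to 1 (fully open), so that 0 is half open. In form: [[tx, ty, tz, spin, gripper], ...]. A call has 1 to 20 rows; each row is the pose to reach, as a shift and turn from the pose commanded when the call began, along the tool's axes at that moment; what a row does not reach only later rows make up. Full scale, the value 1, is 150 mm for a shift and 30 degrees for a turn. A row lasts 1/8 s, in which the tool goes at most 62.5 mm and 10.7 degrees, less where a joint would pass 70% of its speed; a pose out of reach is approached as far as the arm can. A call with a number of a shift or a turn outside -1 to 1 is refused whole. A call with a gripper value outside its range is refused whole. The fingers move at their own pace and stop on an object; "force" is the grip in N (left out, the last holds). Time passes only in rows, so rows that repeat a pose let the fingers close. It gives the time, the measured TCP pose, the force, the opening and the grip force at its end, in the units of the state.
- manip.get_obs(): the state, without advancing time (a new reading comes with each control period).
- camera(name): name is "scene" or "side" or "wrist"; returns a dict with "img" (480x640x3 uint8, red, green, blue), "depth" (480x640 float32, m along the optical axis (not along the pixel's ray), 0 where there is no reading), "vertical_fov" (degrees; the focal length in pixels is half the picture's height over the tangent of half this angle, whatever the lens; pixels are square), "cx", "cy" (the principal point, pixels), "R" (3x3) and "t" (3): a world point X has camera coordinates R X + t. Camera axes: x right, y down, z forward; pixel columns grow to the right and rows downward; lengths in m; the calibration is good to about 2 mm. A picture is of the moment at which its call begins.
- ticket.hand_in(): hands the job in; it is judged then, once.
Trained networks look in a picture, given as the dict that the camera call returned (one of the last four; its "shot" number tells which), for a name from the list of things; names that differ only in an ending like _2 or _b are one class to them, and where a whole thing is asked for, a point or a joint stands for the part that bears it (a point fixed in the world has none). Each returns a list of dicts, best first, with "conf" (0 to 1); they miss things now and then, are a little off and sometimes report something else, mostly with a low value. They report only what shows in the picture. A call takes as long as a camera call. They do not tell look-alikes from the thing itself.
- boxes_of(query, picture): "position" ([x, y, z] in m, in world coordinates, good to about 4 mm: the middle of the surface that is visible of it).
- outline_of(query, picture): "region" (480x640 bool, what is visible of it).
The state is a dict: "clock": time; "joint_pos": joint angles; "joint_velocities": joint speeds; "tau": joint torques, N m; "position": TCP position; "ee_rot": TCP orientation; "ft_force": force on the tool from outside, world axes, zero at the start; "torque": the same for the moment, N m; "grip_width": opening from 0.0 (shut) to 1.0 (fully open); "grasp_force": force on a finger pad.
Only numpy, scipy, OpenCV 4.12 (cv2) and the standard library are available. Lean on these libraries where they do the work, as an engineer would, in place of code of your own. Each camera call takes 0.05 s, during which the arm holds its last target. There are 200 camera calls.

## Working session

There is one attempt and no reset: what is moved stays moved. The work goes in short steps, Python scripts to look and compute and a tool call to move; the robot and the scene stay as the last step left them, time stands still between calls to the robot, and variables do not carry over. Pictures are saved under pics/ and viewed, at most 14 in all, crops included, and the job is handed in when it is done.

Besides the shell and the picture viewer there is one more tool, called after "Request:" in YAML: its name, and indented under it one key for each argument. carry_out: Moves the arm, as the interface text tells. Its arguments: {"type":"object","properties":{"deltas":{"type":"array","items":{"type":"array","items":{"type":"number"}}},"force":{"type":"number"}},"required":["deltas"]}

```bash
mkdir -p pics
cat > h.py <<'E'
import numpy as np, cv2
from workcell import manip, camera, ticket, boxes_of, outline_of
def f(c): return 240/np.tan(np.radians(c["vertical_fov"])/2)
def cloud(c):
    v,u=np.mgrid[:480,:640]; d=c["depth"]; F=f(c)
    P=np.stack([(u-c["cx"])/F*d,(v-c["cy"])/F*d,d],-1)
    return (P-np.array(c["t"]))@np.array(c["R"])
def save(c,n): cv2.imwrite(f"pics/{n}.png",c["img"][...,::-1])
E
python3 - <<'E'
from h import *
o=manip.get_obs(); print({k:np.round(v,3) for k,v in o.items()})
for n in ["scene","side"]:
    c=camera(n); save(c,n+"0"); print(n,np.round(-np.array(c["R"]).T@c["t"],3))
    for q in ["cap0","block","bar_knob","bar","valve","wheel_knob","stem_top","buffer","jar","spanner","dish","tipbox","beaker"]:
        print(q,[(np.round(b["position"],3).tolist(),round(b["conf"],2)) for b in boxes_of(q,c)][:7])
E
```

```text
{'clock': np.float64(0.0), 'joint_pos': array([-0.023,  0.333, -0.065,  1.461,  0.022,  1.35 , -0.089]), 'joint_velocities': array([-0.002, -0.001,  0.   ,  0.002, -0.001, -0.   ,  0.   ]), 'tau': array([ 0.0000e+00, -6.2545e+01,  5.0000e-02, -3.9161e+01,  1.6000e-02,
        1.0000e-02, -0.0000e+00]), 'position': array([0.625, 0.   , 0.253]), 'ee_rot': array([ 0.707,  0.707, -0.001, -0.   ]), 'ft_force': array([-0.052, -0.935, -0.489]), 'torque': array([ 0.037,  0.006, -0.005]), 'grasp_force': np.float64(0.0), 'grip_width': np.float64(1.0)}
scene [1.292 0.143 0.995]
cap0 [([0.588, -0.062, 0.041], 0.79), ([0.473, 0.011, 0.033], 0.73), ([0.538, -0.139, 0.032], 0.7), ([0.463, -0.087, 0.028], 0.69), ([0.539, -0.273, 0.116], 0.68), ([0.613, -0.147, 0.035], 0.54), ([0.38, -0.104, 0.032], 0.54)]
block [([0.554, 0.192, 0.029], 0.63)]
bar_knob [([0.542, 0.219, 0.063], 0.78)]
bar [([0.547, 0.214, 0.066], 0.9)]
valve [([0.551, -0.273, 0.1], 0.72)]
wheel_knob [([0.537, -0.274, 0.115], 0.73), ([0.464, -0.087, 0.03], 0.72), ([0.722, 0.236, 0.049], 0.56)]
stem_top []
buffer [([0.73, -0.037, 0.069]
[... 564 characters left out ...]
, 0.61)]
block [([0.527, 0.209, 0.03], 0.92)]
bar_knob [([0.536, 0.219, 0.061], 0.88), ([0.527, 0.209, 0.033], 0.57)]
bar [([0.536, 0.222, 0.067], 0.62)]
valve [([0.536, -0.267, 0.102], 0.8)]
wheel_knob [([0.537, -0.268, 0.114], 0.64), ([0.451, -0.081, 0.031], 0.39)]
stem_top []
buffer [([0.702, -0.026, 0.065], 0.76), ([0.577, -0.055, 0.027], 0.32)]
jar [([0.687, 0.068, 0.046], 0.74), ([0.386, -0.36, 0.006], 0.42)]
spanner [([0.384, -0.36, 0.007], 0.89)]
dish [([0.786, -0.2, 0.017], 0.97), ([0.574, -0.053, 0.032], 0.25)]
tipbox [([0.713, 0.258, 0.051], 0.66), ([0.533, -0.262, 0.102], 0.56), ([0.578, -0.054, 0.028], 0.51)]
beaker [([0.396, -0.171, 0.064], 0.79), ([0.536, 0.219, 0.064], 0.33)]
```

View pics/scene0.png

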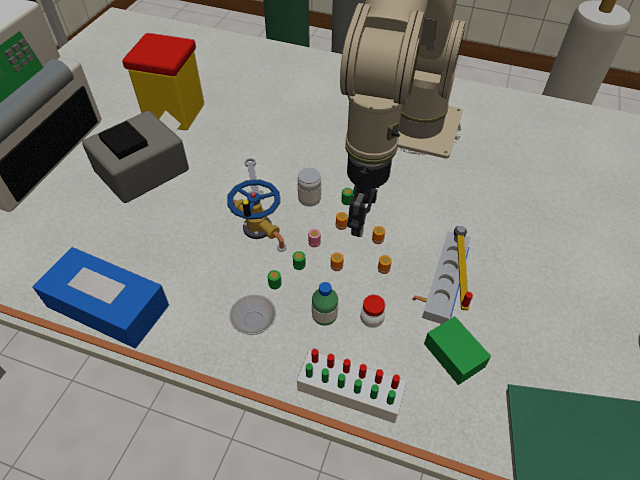

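View pics/side0.png

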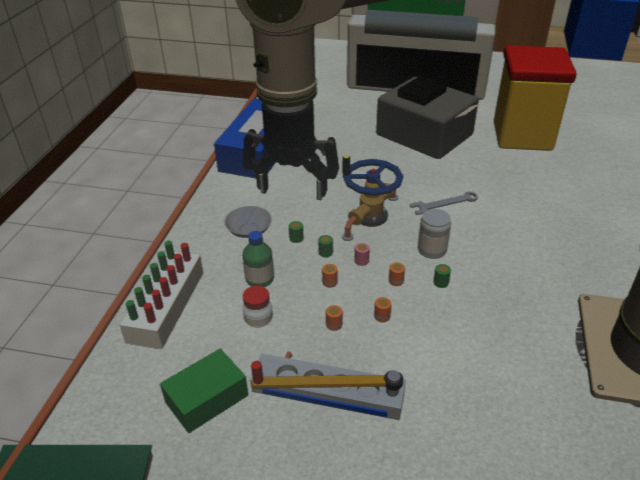

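The scene view shows four orange caps, at (342,220), (378,235), (337,261) and (385,264), plus 3 green and 1 pink. The bar lies over the block, and its red knob is at (468,299). The wheel knob is at (246,207), which the side view agrees with (346,160).

```bash
cat >> h.py <<'E'
def blobs(c,lo,hi,zr,roi,minn=15):
    h=cv2.cvtColor(c["img"],cv2.COLOR_RGB2HSV); m=cv2.inRange(h,lo,hi)>0
    P=cloud(c); m&=(c["depth"]>0)&(P[...,2]>zr[0])&(P[...,2]<zr[1])
    m&=(P[...,0]>roi[0])&(P[...,0]<roi[1])&(P[...,1]>roi[2])&(P[...,1]<roi[3])
    n,l,s,_=cv2.connectedComponentsWithStats(m.astype(np.uint8))
    return [P[l==i] for i in range(1,n) if s[i,4]>=minn]
def rep(Q):
    return len(Q),np.round(Q.mean(0),4).tolist(),np.round(Q.min(0),3).tolist(),np.round(Q.max(0),3).tolist()
E
python3 - <<'E'
from h import *
for n in ["scene","side"]:
    c=camera(n); print(n)
    for nm,lo,hi,zr,roi in [("caps",(4,120,60),(20,255,255),(.028,.045),(.35,.68,-.2,.12)),
      ("captop any",(0,0,0),(180,255,255),(.030,.045),(.35,.68,-.2,.12)),
      ("redknob",(0,150,60),(4,255,255),(.06,.12),(.5,.7,.12,.3)),
      ("bar",(18,120,60),(32,255,255),(.05,.075),(.4,.7,.1,.32)),
      ("pivot",(0,0,0),(180,90,140),(.05,.09),(.38,.5,.1,.32)),
      ("blocktop",(0,0,60),(180,80,255),(.026,.034),(.38,.68,.12,.28)),
      ("wheel",(100,120,40),(125,255,255),(.08,.13),(.4,.7,-.4,-.15)),
      ("wknob yellow",(20,120,60),(35,255,255),(.13,.17),(.4,.7,-.4,-.15)),
      ("stem red",(0,120,60),(6,255,255),(.1,.14),(.4,.7,-.4,-.15))]:
        for Q in blobs(c,lo,hi,zr,roi,6):
            print(nm,rep(Q))
            if nm in("bar","blocktop","wheel") and len(Q)>100:
                r=cv2.minAreaRect((Q[:,:2]*1000).astype(np.float32)); print("   rect",np.round(cv2.boxPoints(r)).tolist())
E
```

```text
scene
caps (16, [0.3702, -0.101, 0.0369], [0.362, -0.108, 0.034], [0.377, -0.094, 0.04])
caps (76, [0.4575, -0.0873, 0.035], [0.441, -0.102, 0.029], [0.469, -0.074, 0.04])
caps (79, [0.4711, 0.0099, 0.0353], [0.452, -0.004, 0.029], [0.483, 0.023, 0.041])
caps (6, [0.5724, -0.1987, 0.0321], [0.567, -0.2, 0.03], [0.576, -0.197, 0.034])
caps (19, [0.6048, -0.144, 0.0363], [0.597, -0.151, 0.032], [0.613, -0.136, 0.04])
caps (91, [0.582, -0.0596, 0.0345], [0.563, -0.075, 0.028], [0.595, -0.046, 0.04])
caps (87, [0.5519, 0.0466, 0.0348], [0.535, 0.032, 0.028], [0.565, 0.06, 0.04])
caps (18, [0.673, -0.1766, 0.0359], [0.666, -0.183, 0.031], [0.679, -0.17, 0.038])
captop any (67, [0.4145, -0.1802, 0.0376], [0.385, -0.199, 0.03], [0.426, -0.165, 0.045])
captop any (88, [0.3712, -0.1008, 0.0353], [0.353, -0.116, 0.03], [0.387, -0.087, 0.041])
captop any (99, [0.4556, -0.0881, 0.0355], [0.441, -0.102, 0.03], [0.469, -0.074, 0.04])
captop any (108, [0.4695, 0.0102, 0.0357], [0.452, -0.004, 0.03], [0.482, 0.024, 0.041])
captop any (105, [0.5302, -0.1328, 0.0356], [0.514, -0.147, 0.03], [0.544, -0
[... 3469 characters left out ...]
4, 0.154, 0.026], [0.648, 0.201, 0.034])
   rect [[454.0, 159.0], [648.0, 154.0], [649.0, 201.0], [455.0, 206.0]]
blocktop (10, [0.6469, 0.2088, 0.0299], [0.645, 0.202, 0.027], [0.649, 0.213, 0.034])
blocktop (1114, [0.4706, 0.2064, 0.0297], [0.407, 0.16, 0.026], [0.583, 0.22, 0.034])
   rect [[407.0, 160.0], [582.0, 156.0], [583.0, 216.0], [409.0, 220.0]]
wheel (620, [0.527, -0.2775, 0.1104], [0.472, -0.342, 0.104], [0.584, -0.221, 0.116])
   rect [[469.0, -339.0], [580.0, -345.0], [586.0, -224.0], [475.0, -218.0]]
wknob yellow (13, [0.5855, -0.2753, 0.1526], [0.581, -0.282, 0.15], [0.59, -0.27, 0.155])
stem red (12, [0.5304, -0.2834, 0.1199], [0.528, -0.289, 0.118], [0.535, -0.278, 0.122])
```

Request:
carry_out:
  deltas:
    - [0.4,0,0,0.35,1]
    - [0.8,0,0,0.7,1]
    - [1,0,0,1,1]
    - [1,0,0,1,1]

```text
clock: 2.0
position: [0.6243, 0.1539, 0.2531]
ee_rot: [0.865, 0.502, 0.0, -0.001]
ft_force: [1.0, -1.6, -0.5]
grip_width: 1.0
grasp_force: 0.0
```

Request:
carry_out:
  deltas:
    - [0,0,0,0.35,1]
    - [0,0,0,0.7,1]
    - [0,0,0,1,1]
    - [0,0,0,1,1]

```text
clock: 2.5
position: [0.6252, 0.1486, 0.2534]
ee_rot: [0.966, 0.259, 0.0, 0.0]
ft_force: [0.2, -0.6, 0.1]
grip_width: 0.996
grasp_force: 0.0
```

Request:
carry_out:
  deltas:
    - [0,0,0,0.35,0]
    - [0,0,0,0.7,0]
    - [0,0,0,1,0]
    - [0,0,0,1,0]
    - [0,0,0,1,0]
  force: 20

```text
clock: 3.12
position: [0.6251, 0.1496, 0.2534]
ee_rot: [1.0, 0.003, 0.0, 0.0]
ft_force: [-0.6, -0.3, 0.5]
grip_width: 0.494
grasp_force: 0.0
```

Request:
carry_out:
  deltas:
    - [0.01,-0.3,0.1,0,0]
    - [0.01,-0.58,0.3,0,0]
    - [0.01,-0.58,0.5,0,0]
    - [0.01,-0.58,0.5,0,0]

```text
clock: 3.62
position: [0.6253, 0.2365, 0.1758]
ee_rot: [1.0, 0.002, -0.002, 0.001]
ft_force: [-0.9, -1.3, 1.5]
grip_width: 0.503
grasp_force: 0.0
```

Run:
```python
from h import *
c=camera("wrist"); save(c,"w1"); print(manip.get_obs()["position"], np.round(-np.array(c["R"]).T@c["t"],3))
for Q in blobs(c,(0,150,60),(4,255,255),(.06,.12),(.5,.7,.12,.3)): print(rep(Q))
for Q in blobs(c,(18,120,60),(32,255,255),(.05,.075),(.4,.7,.1,.32)): print("bar",rep(Q))
```

```text
[0.62641428 0.23616695 0.17805074] [0.694 0.238 0.298]
(450, [0.6261, 0.2359, 0.1023], [0.618, 0.229, 0.1], [0.633, 0.243, 0.104])
bar (103, [0.6328, 0.2374, 0.0639], [0.628, 0.23, 0.061], [0.636, 0.244, 0.066])
bar (2716, [0.5539, 0.2197, 0.0643], [0.495, 0.2, 0.062], [0.613, 0.238, 0.066])
```

View pics/w1.png

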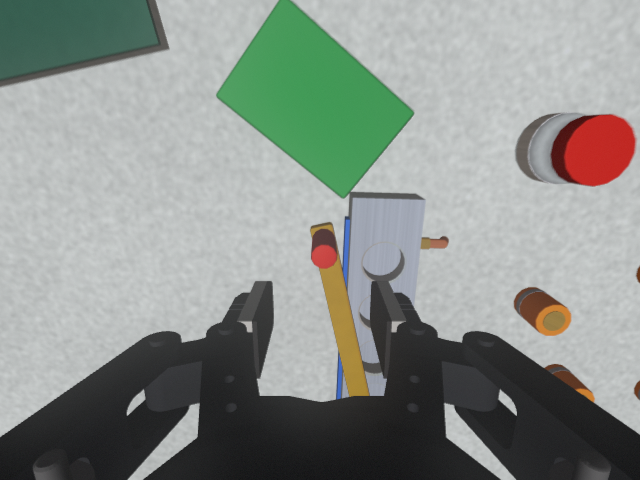

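Request:
carry_out:
  deltas:
    - [0,0,0.3,0,0]
    - [0,0,0.57,0,0]
    - [0,0,0.57,0,-0.7]
    - [0,0,0.57,0,-0.8]
    - [0,0,0.57,0,-0.8]
    - [0,0,0.57,0,-0.8]
  force: 20

```text
clock: 4.42
position: [0.6272, 0.2372, 0.0946]
ee_rot: [1.0, 0.0, 0.001, -0.0]
ft_force: [-2.5, -0.6, 3.2]
grip_width: 0.177
grasp_force: 23.2
```

Request:
carry_out:
  deltas:
    - [-0.051,-0.173,0,0,-0.8]
    - [-0.122,-0.336,0,0,-0.8]
    - [-0.214,-0.488,0,0,-0.8]
    - [-0.325,-0.627,0,0,-0.8]
    - [-0.453,-0.749,0,0,-0.8]
    - [-0.596,-0.855,0,0,-0.8]
    - [-0.596,-0.855,0,0,-0.8]

```text
clock: 5.3
position: [0.5359, 0.3671, 0.0946]
ee_rot: [1.0, 0.002, 0.0, -0.001]
ft_force: [-0.5, -1.7, 2.3]
grip_width: 0.174
grasp_force: 23.2
```

Request:
carry_out:
  deltas:
    - [-0.155,-0.086,0,0,-0.8]
    - [-0.32,-0.151,0,0,-0.8]
    - [-0.493,-0.195,0,0,-0.8]
    - [-0.642,-0.213,0,0,-0.8]
    - [-0.642,-0.213,0,0,-0.8]
    - [-0.642,-0.213,0,0,0]
    - [-0.642,-0.213,0,0,0]
    - [-0.642,-0.213,-0.4,0,0]
    - [-0.642,-0.213,-0.8,0,0]

```text
clock: 6.42
position: [0.4406, 0.3974, 0.2143]
ee_rot: [1.0, 0.0, -0.0, 0.0]
ft_force: [1.6, 0.6, 1.0]
grip_width: 0.505
grasp_force: 0.0
```

Request:
carry_out:
  deltas:
    - [0.05,0.4,-0.1,0,0]
    - [0.1,0.8,-0.1,0,0]
    - [0.15,1,-0.1,0,0]

```text
clock: 6.8
position: [0.4643, 0.2443, 0.2287]
ee_rot: [1.0, -0.001, 0.001, -0.0]
ft_force: [0.0, 0.2, -0.6]
grip_width: 0.5
grasp_force: 0.0
```

Request:
carry_out:
  deltas:
    - [0,0.38,0,0,0]
    - [0,0.38,0,0,0]
    - [0,0.38,0,0,0]

```text
clock: 7.18
position: [0.4635, 0.191, 0.2282]
ee_rot: [1.0, 0.0, 0.0, -0.0]
ft_force: [-0.9, 1.3, -0.7]
grip_width: 0.5
grasp_force: 0.0
```

Run:
```python
from h import *
c=camera("wrist"); save(c,"w2"); print(manip.get_obs()["position"])
P=cloud(c)
x=P[...,0];y=P[...,1];z=P[...,2]
roi=(c["depth"]>0)&(x>.4)&(x<.66)&(y>.15)&(y<.225)
m=(roi&(z>.006)&(z<.022)).astype(np.uint8)
n,l,s,_=cv2.connectedComponentsWithStats(m)
for i in range(1,n):
    if s[i,4]>200:
        Q=P[l==i]; print(rep(Q), np.round(np.array(cv2.minEnclosingCircle((Q[:,:2]*1000).astype(np.float32))[0])), 'floor',np.round(np.median(Q[:,2]),4))
t=P[roi&(abs(z-.03)<.003)]; print(np.round(cv2.boxPoints(cv2.minAreaRect((t[:,:2]*1000).astype(np.float32)))).tolist())
```

```text
[0.46331016 0.1915052  0.22807017]
(666, [0.5367, 0.2187, 0.0194], [0.428, 0.216, 0.018], [0.628, 0.222, 0.022]) [528. 219.] floor 0.0195
(1311, [0.5972, 0.187, 0.0157], [0.581, 0.17, 0.013], [0.612, 0.204, 0.022]) [596. 187.] floor 0.0155
(1209, [0.5519, 0.1881, 0.0156], [0.535, 0.171, 0.013], [0.568, 0.205, 0.022]) [551. 188.] floor 0.0155
(1070, [0.507, 0.1892, 0.0156], [0.49, 0.173, 0.013], [0.523, 0.206, 0.022]) [507. 189.] floor 0.0155
(926, [0.4616, 0.1903, 0.0157], [0.446, 0.173, 0.013], [0.478, 0.207, 0.022]) [463. 190.] floor 0.0155
[[407.0, 164.0], [637.0, 158.0], [638.0, 214.0], [409.0, 220.0]]
```

View pics/w2.png

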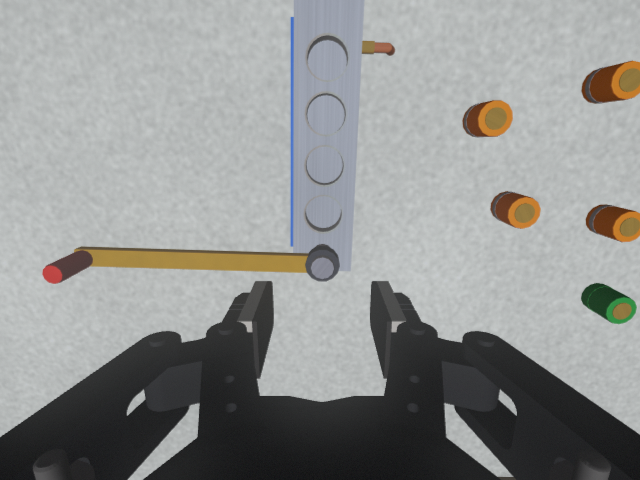

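The bar is out of the way, and four empty pockets run in a row at x≈0.463…0.596. Next I measure the orange caps from a position between them.

Request:
carry_out:
  deltas:
    - [0,0.4,0,0,0]
    - [0,0.8,0,0,0]
    - [0,1,0,0,0]
    - [0,1,0,0,0]

```text
clock: 7.72
position: [0.4637, 0.0392, 0.228]
ee_rot: [1.0, -0.001, 0.0, 0.0]
ft_force: [-0.9, 1.2, -0.5]
grip_width: 0.497
grasp_force: 0.0
```

```bash
cat >> h.py <<'E'
def caps(c):
    P=cloud(c); h=cv2.cvtColor(c["img"],cv2.COLOR_RGB2HSV); z=P[...,2]
    m=((c["depth"]>0)&(z>.0345)&(z<.041)&(P[...,1]<.12)&(P[...,1]>-.25)).astype(np.uint8)
    n,l,s,_=cv2.connectedComponentsWithStats(m)
    for i in range(1,n):
        if s[i,4]<150: continue
        Q=P[l==i]; (x,y),r=cv2.minEnclosingCircle((Q[:,:2]*1000).astype(np.float32))
        print("cap",round(x,1),round(y,1),"r",round(r,1),"z",np.round(np.median(Q[:,2]),4),"hue90",np.percentile(h[...,0][l==i],[20,50,80]))
E
python3 - <<'E'
from h import *
c=camera("wrist"); print(manip.get_obs()["position"]); caps(c)
E
```

```text
[0.46359769 0.04086703 0.22792839]
cap 603.9 -145.1 r 15.5 z 0.0378 hue90 [21. 65. 66.]
cap 577.2 -61.5 r 15.0 z 0.0376 hue90 [16. 16. 21.]
cap 555.5 -213.1 r 20.9 z 0.0381 hue90 [ 9. 10. 19.]
cap 547.3 45.0 r 14.9 z 0.0376 hue90 [16. 17. 20.]
cap 527.9 -134.6 r 14.9 z 0.0377 hue90 [ 21. 168. 169.]
cap 466.1 7.9 r 14.9 z 0.0376 hue90 [15. 16. 20.]
cap 452.8 -90.2 r 15.2 z 0.0376 hue90 [15. 16. 20.]
cap 394.9 -192.4 r 29.7 z 0.0381 hue90 [13. 15. 15.]
cap 368.2 -103.3 r 15.2 z 0.0376 hue90 [21. 65. 65.]
```

Request:
carry_out:
  deltas:
    - [0.015,0.22,0.3,0,0.2]
    - [0.015,0.22,0.7,0,0.2]
    - [0.015,0.22,1,0,0.2]
    - [0.015,0.22,1,0,0.2]
  force: 30

```text
clock: 8.28
position: [0.4635, 0.0088, 0.0753]
ee_rot: [1.0, 0.001, -0.003, 0.001]
ft_force: [0.4, 0.4, 1.4]
grip_width: 0.601
grasp_force: 0.0
```

Run:
```python
from h import *
c=camera("wrist"); print(manip.get_obs()["position"]); caps(c)
```

```text
[0.46526867 0.00863706 0.07760426]
cap 576.8 -61.2 r 15.3 z 0.0376 hue90 [16. 17. 21.]
cap 547.5 44.9 r 15.1 z 0.0376 hue90 [16. 17. 20.]
cap 527.3 -130.9 r 14.2 z 0.0373 hue90 [168. 169. 172.]
cap 466.1 8.0 r 15.0 z 0.0375 hue90 [15. 16. 20.]
cap 453.4 -90.6 r 15.5 z 0.0375 hue90 [15. 15. 20.]
```

Request:
carry_out:
  deltas:
    - [0.005,0,0.25,0,0.2]
    - [0.005,0,0.25,0,0.2]
    - [0.005,0,0.25,0,-0.6]
    - [0.005,0,0.25,0,-0.6]
    - [0.005,0,0.25,0,-0.6]
    - [0.005,0,0,0,-0.6]
    - [0.005,0,-0.25,0,-0.6]
    - [0.005,0,-0.25,0,-0.6]
  force: 30

```text
clock: 9.32
position: [0.4687, 0.0075, 0.1195]
ee_rot: [1.0, -0.0, 0.004, -0.001]
ft_force: [0.6, -0.3, -1.5]
grip_width: 0.338
grasp_force: 30.0
```

Request:
carry_out:
  deltas:
    - [-0.01,-0.4,0,0,-0.6]
    - [-0.02,-0.8,0,0,-0.6]
    - [-0.024,-1,0,0,-0.6]
    - [-0.024,-1,0,0,-0.6]

```text
clock: 9.82
position: [0.4622, 0.1598, 0.1154]
ee_rot: [1.0, 0.002, 0.0, -0.0]
ft_force: [-0.0, -0.6, -0.5]
grip_width: 0.335
grasp_force: 30.0
```

Request:
carry_out:
  deltas:
    - [0,-0.21,0,0,-0.6]
    - [0,-0.21,0,0,-0.6]
    - [0,-0.21,0,0,-0.6]
    - [0,-0.21,0,0,-0.6]

```text
clock: 10.32
position: [0.4629, 0.1875, 0.1153]
ee_rot: [1.0, -0.001, -0.0, 0.0]
ft_force: [-0.8, 0.2, -0.8]
grip_width: 0.332
grasp_force: 30.0
```

Run:
```python
from h import *
c=camera("wrist"); print(manip.get_obs()["position"]); save(c,"w3")
c=camera("wrist"); print(manip.get_obs()["position"])
P=cloud(c)
x=P[...,0];y=P[...,1];z=P[...,2]
m=((x>.44)&(x<.62)&(y>.165)&(y<.212)&(z>.006)&(z<.022)&(c["depth"]>0)).astype(np.uint8)
n,l,s,_=cv2.connectedComponentsWithStats(m)
for i in range(1,n):
    if s[i,4]>200: print(rep(P[l==i]))
```

```text
[0.46289933 0.18767051 0.11535961]
[0.4628699  0.18789011 0.11536952]
(2374, [0.5944, 0.1872, 0.0156], [0.582, 0.17, 0.013], [0.605, 0.204, 0.022])
(2887, [0.5522, 0.1883, 0.0156], [0.535, 0.171, 0.013], [0.568, 0.205, 0.022])
(2414, [0.5068, 0.1894, 0.0156], [0.49, 0.173, 0.013], [0.524, 0.206, 0.022])
(1500, [0.4637, 0.1908, 0.0156], [0.45, 0.173, 0.013], [0.477, 0.207, 0.022])
```

View pics/w3.png

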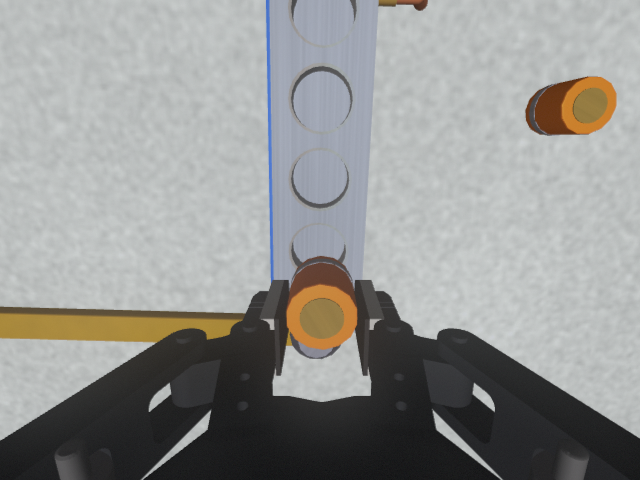

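Request:
carry_out:
  deltas:
    - [0,-0.013,0.1,0,-0.6]
    - [0,-0.013,0.2,0,-0.6]
    - [0,-0.013,0.25,0,-0.6]
    - [0,-0.013,0.3,0,-0.6]
    - [0,-0.013,0.35,0,-0.6]
    - [0,-0.013,0.395,0,-0.6]
    - [0,-0.013,0.395,0,-0.6]

```text
clock: 11.3
position: [0.4646, 0.1903, 0.0562]
ee_rot: [1.0, -0.0, 0.002, -0.0]
ft_force: [7.3, -0.9, -4.0]
grip_width: 0.337
grasp_force: 33.1
```

Request:
carry_out:
  deltas:
    - [0.01,0,0,0,-0.6]
    - [0.01,0,0,0,0.2]
    - [0.01,0,0,0,0.2]
    - [0.01,0,-0.2,0,0.2]
    - [0.01,0,-0.45,0,0.2]
    - [0.2,0.3,-0.45,0,0.2]
    - [0.4,0.7,-0.45,0,0.2]
    - [0.56,0.96,-0.45,0,0.2]
    - [0.56,0.96,-0.2,0,0.2]
    - [0.56,0.96,-0.15,0,0.2]
    - [0.56,0.96,-0.15,0,0.2]

```text
clock: 12.68
position: [0.5462, 0.0475, 0.0786]
ee_rot: [1.0, 0.001, -0.001, -0.0]
ft_force: [-0.7, 0.1, -0.2]
grip_width: 0.595
grasp_force: 0.0
```

Run:
```python
from h import *
c=camera("wrist"); o=manip.get_obs(); print(o["position"],o["ft_force"]); caps(c)
c=camera("side"); P=cloud(c)
m=((P[...,0]>.43)&(P[...,0]<.5)&(P[...,1]>.17)&(P[...,1]<.21)&(P[...,2]>.04)&(P[...,2]<.07)&(c["depth"]>0)).astype(np.uint8)
print(rep(P[m>0]))
h=cv2.cvtColor(c["img"],cv2.COLOR_RGB2HSV)
for Q in blobs(c,(4,120,60),(20,255,255),(.035,.06),(.44,.6,.15,.21)): print(rep(Q), np.percentile(Q[:,2],[50,90]))
```

```text
[0.54681769 0.04761684 0.07932683] [-0.05462189  0.21809098  0.03203858]
cap 668.9 55.3 r 17.5 z 0.0368 hue90 [ 99. 100. 103.]
cap 577.2 -60.9 r 15.5 z 0.0376 hue90 [15. 16. 21.]
cap 547.5 44.9 r 15.1 z 0.0376 hue90 [15. 16. 20.]
(394, [0.455, 0.1929, 0.0522], [0.43, 0.174, 0.04], [0.476, 0.209, 0.07])
(320, [0.4604, 0.1936, 0.0474], [0.447, 0.174, 0.035], [0.474, 0.206, 0.054]) [0.04931666 0.05154896]
```

Request:
carry_out:
  deltas:
    - [0.005,0.018,0.2,0,0.2]
    - [0.005,0.018,0.26,0,0.2]
    - [0.005,0.018,0.26,0,0.2]
    - [0.005,0.018,0.26,0,-0.6]
    - [0.005,0.018,0.26,0,-0.6]
    - [0.005,0.018,0.26,0,-0.6]
    - [0.005,0.018,0,0,-0.6]
    - [0.005,0.018,-0.24,0,-0.6]
    - [-0.08,-0.3,-0.24,0,-0.6]
    - [-0.17,-0.6,-0.24,0,-0.6]
    - [-0.263,-0.945,-0.24,0,-0.6]
    - [-0.263,-0.945,-0.24,0,-0.6]
    - [-0.263,-0.945,-0.24,0,-0.6]
    - [-0.263,-0.945,-0.24,0,-0.6]

```text
clock: 14.52
position: [0.5078, 0.1869, 0.1147]
ee_rot: [1.0, -0.001, 0.0, 0.0]
ft_force: [-0.4, 0.3, -0.4]
grip_width: 0.335
grasp_force: 29.8
```

```bash
cat >> h.py <<'E'
def pos():
    c=camera("wrist"); c=camera("wrist"); o=manip.get_obs(); print(np.round(o["position"],4),np.round(o["ft_force"],1),round(float(o["grip_width"]),3)); return c
E
python3 -c "
from h import *
pos()"
```

```text
[0.5077 0.1872 0.1147] [-0.  -0.6 -0.7] 0.338
```

Request:
carry_out:
  deltas:
    - [0,-0.014,0.1,0,-0.6]
    - [0,-0.014,0.2,0,-0.6]
    - [0,-0.014,0.25,0,-0.6]
    - [0,-0.014,0.3,0,-0.6]
    - [0,-0.014,0.35,0,-0.6]
    - [0,-0.014,0.395,0,-0.6]
    - [0,-0.014,0.395,0,-0.6]

```text
clock: 15.5
position: [0.5074, 0.1902, 0.055]
ee_rot: [1.0, -0.0, 0.0, 0.0]
ft_force: [0.6, -2.2, -1.6]
grip_width: 0.335
grasp_force: 30.3
```

Request:
carry_out:
  deltas:
    - [0,0,0,0,0.2]
    - [0,0,0,0,0.2]
    - [0,0,-0.2,0,0.2]
    - [0,0,-0.45,0,0.2]
    - [0.15,0.3,-0.45,0,0.2]
    - [0.3,0.7,-0.45,0,0.2]
    - [0.46,1,-0.45,0,0.2]

```text
clock: 16.38
position: [0.5769, 0.0384, 0.1233]
ee_rot: [1.0, -0.0, 0.0, -0.0]
ft_force: [0.6, 1.2, -0.7]
grip_width: 0.6
grasp_force: 0.0
```

Request:
carry_out:
  deltas:
    - [0,0.35,0,0,0.2]
    - [0,0.67,0,0,0.2]
    - [0,0.67,0.2,0,0.2]
    - [0,0.67,0.3,0,0.2]
    - [0,0.67,0.3,0,0.2]

```text
clock: 17.0
position: [0.5756, -0.0589, 0.0768]
ee_rot: [1.0, 0.001, -0.001, -0.0]
ft_force: [-0.2, -0.1, 0.4]
grip_width: 0.599
grasp_force: 0.0
```

```bash
python3 -c "
from h import *
caps(pos())"
```

```text
[ 0.5767 -0.0591  0.0784] [-0.8 -0.2 -0.1] 0.601
cap 680.5 49.7 r 22.4 z 0.0372 hue90 [102. 105. 113.]
cap 695.6 -46.1 r 23.1 z 0.0377 hue90 [15. 15. 18.]
cap 672.9 -177.5 r 15.6 z 0.0376 hue90 [21. 66. 66.]
cap 603.7 -145.0 r 15.3 z 0.0376 hue90 [21. 65. 66.]
cap 577.5 -61.3 r 15.0 z 0.0375 hue90 [15. 16. 20.]
cap 556.8 -211.0 r 18.7 z 0.038 hue90 [ 9. 10. 19.]
```

Request:
carry_out:
  deltas:
    - [0.005,0.015,0.2,0,0.2]
    - [0.005,0.015,0.255,0,0.2]
    - [0.005,0.015,0.255,0,0.2]
    - [0.005,0.015,0.255,0,-0.6]
    - [0.005,0.015,0.255,0,-0.6]
    - [0.005,0.015,0.255,0,-0.6]
    - [0.005,0.015,0,0,-0.6]
    - [0.005,0.015,-0.25,0,-0.6]
    - [-0.08,-0.3,-0.25,0,-0.6]
    - [-0.17,-0.6,-0.25,0,-0.6]
    - [-0.17,-1,-0.25,0,-0.6]

```text
clock: 18.48
position: [0.5503, 0.0902, 0.1161]
ee_rot: [1.0, -0.001, 0.0, 0.0]
ft_force: [0.7, 0.5, -0.5]
grip_width: 0.341
grasp_force: 29.8
```

Request:
carry_out:
  deltas:
    - [0,-0.35,0,0,-0.6]
    - [0,-0.662,0,0,-0.6]
    - [0,-0.662,0,0,-0.6]
    - [0,-0.662,0,0,-0.6]
    - [0,-0.662,0,0,-0.6]

```text
clock: 19.1
position: [0.5511, 0.1877, 0.1155]
ee_rot: [1.0, -0.001, 0.0, 0.0]
ft_force: [0.7, -0.2, -0.7]
grip_width: 0.338
grasp_force: 29.8
```

```bash
python3 -c "
from h import *
pos()"
```

```text
[0.5511 0.1881 0.1155] [ 0.4 -0.7  0. ] 0.337
```

Request:
carry_out:
  deltas:
    - [0,0,0.1,0,-0.6]
    - [0,0,0.2,0,-0.6]
    - [0,0,0.25,0,-0.6]
    - [0,0,0.3,0,-0.6]
    - [0,0,0.35,0,-0.6]
    - [0,0,0.4,0,-0.6]
    - [0,0,0.4,0,-0.6]

```text
clock: 20.08
position: [0.5507, 0.1891, 0.0549]
ee_rot: [1.0, -0.0, -0.0, 0.0]
ft_force: [1.7, -0.9, -0.8]
grip_width: 0.337
grasp_force: 30.5
```

Request:
carry_out:
  deltas:
    - [0,0,0,0,0.2]
    - [0,0,0,0,0.2]
    - [0,0,-0.2,0,0.2]
    - [0,0,-0.45,0,0.2]
    - [-0.2,0.3,-0.45,0,0.2]
    - [-0.4,0.7,-0.45,0,0.2]
    - [-0.65,1,-0.45,0,0.2]

```text
clock: 20.95
position: [0.453, 0.0379, 0.1232]
ee_rot: [1.0, -0.0, 0.001, -0.0]
ft_force: [0.7, -0.8, 0.4]
grip_width: 0.599
grasp_force: 0.0
```

Request:
carry_out:
  deltas:
    - [0,0.35,0,0,0.2]
    - [0,0.7,0,0,0.2]
    - [0,0.85,0.2,0,0.2]
    - [0,0.85,0.3,0,0.2]
    - [0,0.85,0.3,0,0.2]

```text
clock: 21.58
position: [0.453, -0.0868, 0.0771]
ee_rot: [1.0, 0.0, -0.001, -0.0]
ft_force: [-1.0, 0.5, 0.1]
grip_width: 0.599
grasp_force: 0.0
```

```bash
python3 -c "
from h import *
caps(pos())"
```

```text
[ 0.4541 -0.0866  0.0783] [0.2 0.4 0.2] 0.597
cap 556.2 -212.1 r 19.2 z 0.0379 hue90 [ 9. 10. 19.]
cap 527.8 -134.7 r 15.0 z 0.0376 hue90 [ 20. 166. 168.]
cap 453.0 -90.6 r 15.0 z 0.0376 hue90 [15. 16. 20.]
cap 418.4 -201.3 r 15.8 z 0.0377 hue90 [12.2 15.  17. ]
```

Request:
carry_out:
  deltas:
    - [-0.005,0.027,0.2,0,0.2]
    - [-0.005,0.027,0.255,0,0.2]
    - [-0.005,0.027,0.255,0,0.2]
    - [-0.005,0.027,0.255,0,-0.6]
    - [-0.005,0.027,0.255,0,-0.6]
    - [-0.005,0.027,0.255,0,-0.6]
    - [-0.005,0.027,0,0,-0.6]
    - [-0.005,0.027,-0.25,0,-0.6]
    - [0.2,-0.3,-0.25,0,-0.6]
    - [0.4,-0.6,-0.25,0,-0.6]
    - [0.6,-0.9,-0.25,0,-0.6]
    - [0.943,-1,-0.25,0,-0.6]

```text
clock: 23.18
position: [0.5956, 0.0666, 0.1161]
ee_rot: [1.0, 0.002, 0.0, -0.001]
ft_force: [0.7, -0.6, 0.1]
grip_width: 0.339
grasp_force: 29.9
```

Request:
carry_out:
  deltas:
    - [0,-0.35,0,0,-0.6]
    - [0,-0.7,0,0,-0.6]
    - [0,-0.825,0,0,-0.6]
    - [0,-0.825,0,0,-0.6]
    - [0,-0.825,0,0,-0.6]

```text
clock: 23.8
position: [0.5955, 0.1837, 0.1156]
ee_rot: [1.0, -0.001, 0.0, 0.001]
ft_force: [0.4, -0.7, -1.2]
grip_width: 0.336
grasp_force: 29.9
```

```bash
python3 -c "
from h import *
pos()"
```

```text
[0.5955 0.1838 0.1156] [-0.4 -0.1 -0.7] 0.336
```

Request:
carry_out:
  deltas:
    - [-0.003,-0.02,0.1,0,-0.6]
    - [-0.003,-0.02,0.2,0,-0.6]
    - [-0.003,-0.02,0.25,0,-0.6]
    - [-0.003,-0.02,0.3,0,-0.6]
    - [-0.003,-0.02,0.35,0,-0.6]
    - [-0.003,-0.02,0.4,0,-0.6]
    - [-0.003,-0.02,0.4,0,-0.6]

```text
clock: 24.78
position: [0.5951, 0.1878, 0.0545]
ee_rot: [1.0, -0.0, 0.0, 0.001]
ft_force: [5.5, -3.6, -3.7]
grip_width: 0.336
grasp_force: 30.7
```

Request:
carry_out:
  deltas:
    - [0,0,0,0,0.2]
    - [0,0,0,0,0.2]
    - [0,0,-0.2,0,0.2]
    - [0,0,-0.5,0,0.2]
    - [-0.3,0,-1,0,0.2]
    - [-0.6,0,-1,0,0.2]
    - [-0.9,0,-1,0,0.2]
    - [-0.9,0,-1,0,0.2]

```text
clock: 25.78
position: [0.457, 0.1899, 0.2058]
ee_rot: [1.0, 0.002, -0.0, -0.001]
ft_force: [0.1, -0.5, 0.5]
grip_width: 0.602
grasp_force: 0.0
```

Run:
```python
from h import *
c=pos(); save(c,"w4"); P=cloud(c); z=P[...,2]
m=((c["depth"]>0)&(z>.045)&(z<.056)&(P[...,1]<.22)&(P[...,1]>.15)).astype(np.uint8)
n,l,s,_=cv2.connectedComponentsWithStats(m)
for i in range(1,n):
    if s[i,4]>150: print(rep(P[l==i]))
s=camera("side")
for Q in blobs(s,(4,120,60),(20,255,255),(.028,.045),(.35,.68,-.2,.12)): print("orange on table",rep(Q))
```

```text
[0.4596 0.1894 0.2057] [-0.1 -0.4 -0.3] 0.605
(1555, [0.5932, 0.1885, 0.0515], [0.579, 0.174, 0.045], [0.609, 0.203, 0.054])
(1312, [0.5503, 0.1898, 0.0516], [0.536, 0.176, 0.046], [0.565, 0.204, 0.054])
(1147, [0.5071, 0.1912, 0.0516], [0.492, 0.176, 0.047], [0.521, 0.206, 0.054])
(1039, [0.4623, 0.1908, 0.0515], [0.447, 0.176, 0.045], [0.476, 0.205, 0.054])
orange on table (15, [0.3674, -0.1056, 0.0364], [0.362, -0.11, 0.034], [0.372, -0.1, 0.038])
```

View pics/w4.png

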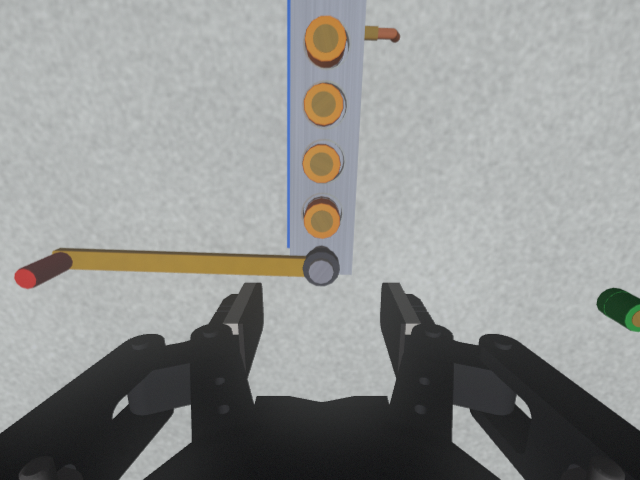

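All four caps are seated at the same height. Next I regrip the bar knob and reverse the arc.

Request:
carry_out:
  deltas:
    - [-0.12,-0.4,0,0,0]
    - [-0.12,-0.8,0,0,0]
    - [-0.12,-1,0,0,0]
    - [-0.12,-1,0,0,0]
  force: 20

```text
clock: 26.42
position: [0.4415, 0.3414, 0.2043]
ee_rot: [1.0, 0.002, -0.0, 0.0]
ft_force: [0.6, 0.2, -0.3]
grip_width: 0.497
grasp_force: 0.0
```

Request:
carry_out:
  deltas:
    - [0,-0.39,0,0,0]
    - [0,-0.39,0.1,0,0]
    - [0,-0.39,0.1,0,0]

```text
clock: 26.8
position: [0.4421, 0.3957, 0.1886]
ee_rot: [1.0, -0.001, -0.001, 0.001]
ft_force: [-0.3, -0.6, -0.1]
grip_width: 0.494
grasp_force: 0.0
```

Run:
```python
from h import *
c=pos()
for Q in blobs(c,(0,150,60),(4,255,255),(.095,.12),(.38,.6,.3,.5)): print(rep(Q))
```

```text
[0.4427 0.3958 0.1903] [ 0.1 -0.6  0.3] 0.498
(362, [0.4325, 0.3965, 0.1023], [0.426, 0.39, 0.1], [0.439, 0.403, 0.104])
```

Request:
carry_out:
  deltas:
    - [-0.068,-0.004,0.3,0,0]
    - [-0.068,-0.004,0.64,0,0]
    - [-0.068,-0.004,0.64,0,0]
    - [-0.068,-0.004,0.64,0,-0.8]
    - [-0.068,-0.004,0.64,0,-0.8]
    - [-0.068,-0.004,0.64,0,-0.8]
    - [-0.068,-0.004,0.64,0,-0.8]

```text
clock: 27.78
position: [0.4337, 0.3956, 0.097]
ee_rot: [1.0, -0.002, 0.001, 0.001]
ft_force: [-0.4, -12.3, 6.9]
grip_width: 0.178
grasp_force: 22.3
```

Request:
carry_out:
  deltas:
    - [0.198,0.02,0,0,-0.8]
    - [0.397,0.069,0,0,-0.8]
    - [0.586,0.148,0,0,-0.8]
    - [0.739,0.239,0,0,-0.8]
    - [0.878,0.349,0,0,-0.8]
    - [0.957,0.425,0,0,-0.8]
    - [0.957,0.425,0,0,-0.8]

```text
clock: 28.65
position: [0.5753, 0.3298, 0.0963]
ee_rot: [1.0, -0.002, -0.001, 0.002]
ft_force: [-15.2, -13.3, 10.5]
grip_width: 0.178
grasp_force: 23.3
```

Run:
```python
from h import *
c=pos()
for Q in blobs(c,(0,150,60),(4,255,255),(.095,.12),(.38,.7,.1,.5)): print(rep(Q))
```

```text
[0.5742 0.3308 0.0963] [-14.5 -13.7  10.7] 0.176
(1095, [0.576, 0.3313, 0.1023], [0.568, 0.324, 0.1], [0.583, 0.338, 0.104])
```

Request:
carry_out:
  deltas:
    - [-0.012,0.012,0,0,-0.8]
    - [0.092,0.135,0,0,-0.8]
    - [0.194,0.294,0,0,-0.8]
    - [0.273,0.466,0,0,-0.8]
    - [0.327,0.647,0,0,-0.8]
    - [0.353,0.807,0,0,-0.8]
    - [0.359,0.92,0,0,-0.8]
    - [0.359,0.941,0,0,-0.8]
    - [0.359,0.941,0,0,-0.8]

```text
clock: 29.88
position: [0.6304, 0.1928, 0.0966]
ee_rot: [1.0, -0.0, 0.002, -0.001]
ft_force: [4.6, 0.3, 5.2]
grip_width: 0.176
grasp_force: 22.5
```

Run:
```python
from h import *
c=pos()
for Q in blobs(c,(0,150,60),(4,255,255),(.095,.12),(.38,.7,.1,.5)): print(rep(Q))
```

```text
[0.6304 0.1933 0.0966] [4.2 0.3 4.3] 0.178
(1112, [0.631, 0.1942, 0.1023], [0.623, 0.187, 0.1], [0.639, 0.201, 0.104])
```

Request:
carry_out:
  deltas:
    - [0,0.03,0,0,-0.8]
    - [0,0.05,0,0,-0.8]
    - [0,0.055,0,0,-0.8]
    - [0,0.06,0,0,-0.8]
    - [0,0.06,0,0,-0.8]

```text
clock: 30.6
position: [0.6301, 0.1853, 0.0965]
ee_rot: [1.0, 0.0, 0.002, -0.001]
ft_force: [3.5, 3.3, 7.0]
grip_width: 0.175
grasp_force: 22.6
```

Request:
carry_out:
  deltas:
    - [0,0.015,0,0,-0.8]
    - [0,0.025,0,0,-0.8]
    - [0,0.025,0,0,-0.8]

```text
clock: 30.98
position: [0.63, 0.1851, 0.0966]
ee_rot: [1.0, 0.002, 0.003, -0.003]
ft_force: [6.1, 11.1, 3.3]
grip_width: 0.176
grasp_force: 22.6
```

The bar is against its stop. I release it, lift, and head for the valve.

Request:
carry_out:
  deltas:
    - [0,-0.02,0,0,-0.8]
    - [0,-0.02,0,0,-0.3]
    - [0,-0.02,0,0,-0.3]
    - [0,-0.02,-0.4,0,-0.3]
    - [0,-0.02,-0.9,0,0]
    - [0,0.4,-0.9,0,0]
    - [0,0.8,-0.9,0,0]
    - [0,1,-0.9,0,0]

```text
clock: 31.98
position: [0.6283, 0.0254, 0.2296]
ee_rot: [1.0, -0.002, -0.0, 0.001]
ft_force: [-0.0, -0.5, -0.2]
grip_width: 0.504
grasp_force: 0.0
```

Request:
carry_out:
  deltas:
    - [-0.1,0.4,0,0,0]
    - [-0.2,0.8,0,0,0]
    - [-0.3,1,0,0,0]
    - [-0.3,1,0,0,0]

```text
clock: 32.48
position: [0.5821, -0.1234, 0.2294]
ee_rot: [1.0, -0.003, -0.0, 0.0]
ft_force: [1.0, -0.4, 0.2]
grip_width: 0.499
grasp_force: 0.0
```

Request:
carry_out:
  deltas:
    - [-0.2,0.4,0,0,0]
    - [-0.35,0.8,-0.1,0,0]
    - [-0.35,0.95,-0.2,0,0]
    - [-0.35,0.95,-0.2,0,0]

```text
clock: 32.98
position: [0.531, -0.2642, 0.2604]
ee_rot: [1.0, -0.002, 0.001, 0.001]
ft_force: [-0.6, -0.8, 0.0]
grip_width: 0.501
grasp_force: 0.0
```

```bash
cat >> h.py <<'E'
def valve(c):
    for nm,lo,hi,zr in [("knob",(20,120,60),(35,255,255),(.14,.17)),("stem",(0,120,60),(6,255,255),(.112,.15))]:
        for Q in blobs(c,lo,hi,zr,(.4,.7,-.4,-.15),8): print(nm,rep(Q),"zmed",round(np.median(Q[:,2]),4))
    for Q in blobs(c,(100,120,40),(125,255,255),(.105,.118),(.4,.7,-.4,-.15),300):
        (x,y),r=cv2.minEnclosingCircle((Q[:,:2]*1000).astype(np.float32)); print("wheel",x,y,r)
E
python3 - <<'E'
from h import *
c=pos(); save(c,"w5"); valve(c)
s=camera("side"); valve(s)
s=camera("scene"); save(s,"scene1"); valve(s)
for Q in blobs(s,(18,120,60),(32,255,255),(.05,.075),(.4,.7,.1,.32)):
    r=cv2.boxPoints(cv2.minAreaRect((Q[:,:2]*1000).astype(np.float32))); print(len(Q),r.round().tolist())
E
```

```text
[ 0.5317 -0.2607  0.2588] [-0.7  0.2  0. ] 0.502
knob (296, [0.5867, -0.2726, 0.1543], [0.581, -0.278, 0.152], [0.592, -0.267, 0.156]) zmed 0.1544
stem (15, [0.5361, -0.2813, 0.121], [0.534, -0.285, 0.119], [0.537, -0.278, 0.123]) zmed 0.121
wheel 532.188720703125 -282.49395751953125 60.89229202270508
wheel 560.6962280273438 -276.824462890625 15.306086540222168
knob (13, [0.5855, -0.2754, 0.1526], [0.581, -0.279, 0.151], [0.59, -0.271, 0.155]) zmed 0.1527
stem (10, [0.5302, -0.2831, 0.1204], [0.527, -0.289, 0.118], [0.533, -0.279, 0.123]) zmed 0.1207
wheel 530.1337890625 -282.0769348144531 61.28450393676758
knob (24, [0.5886, -0.2716, 0.1522], [0.583, -0.28, 0.149], [0.596, -0.265, 0.155]) zmed 0.1521
stem (9, [0.534, -0.2821, 0.1177], [0.531, -0.286, 0.115], [0.537, -0.278, 0.12]) zmed 0.1172
wheel 535.867431640625 -281.071533203125 61.506431579589844
419 [[434.0, 203.0], [434.0, 179.0], [601.0, 180.0], [601.0, 204.0]]
25 [[634.0, 179.0], [640.0, 178.0], [643.0, 193.0], [637.0, 194.0]]
```

View pics/w5.png

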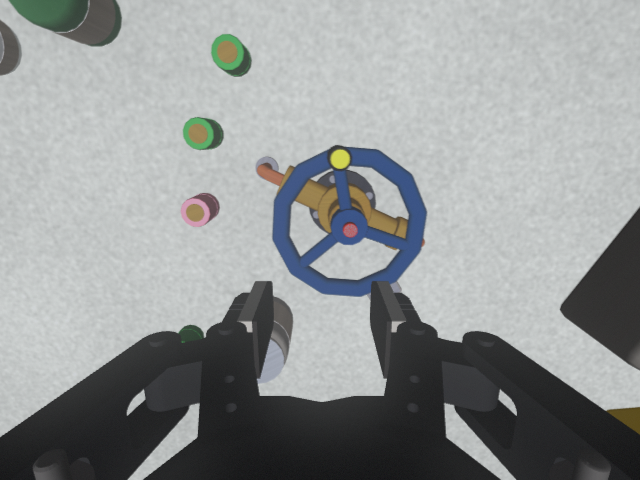

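View pics/scene1.png

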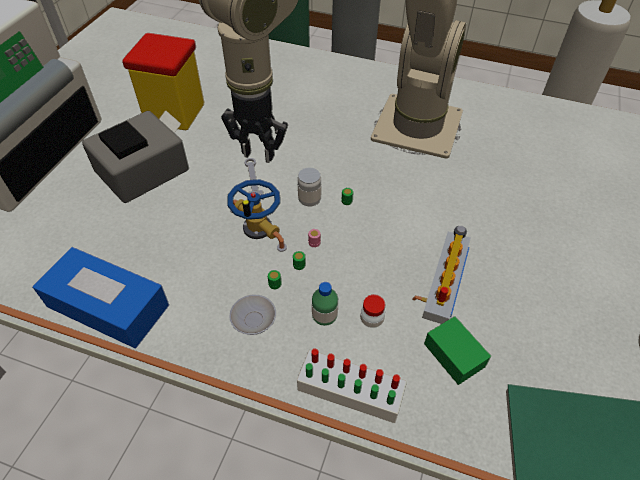

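The bar is shut over all four caps. The wheel centre is about (0.532,-0.282), and the knob is at 0.167 rad. I grip the knob.

Request:
carry_out:
  deltas:
    - [0.367,0.08,0,0,0]
    - [0.367,0.08,0.3,0,0]
    - [0.367,0.08,0.5,0,0]
    - [0.367,0.08,0.5,0,0]
  force: 20

```text
clock: 33.67
position: [0.5855, -0.2719, 0.1814]
ee_rot: [1.0, 0.001, -0.003, -0.001]
ft_force: [0.3, 0.6, 0.6]
grip_width: 0.5
grasp_force: 0.0
```

Run:
```python
from h import *
c=pos(); valve(c)
```

```text
[ 0.5869 -0.2733  0.1852] [0.2 0.1 0.2] 0.498
knob (502, [0.5867, -0.2733, 0.1543], [0.58, -0.28, 0.151], [0.593, -0.267, 0.156]) zmed 0.1544
stem (13, [0.5363, -0.2849, 0.122], [0.535, -0.288, 0.12], [0.537, -0.282, 0.123]) zmed 0.1224
wheel 565.601318359375 -311.48345947265625 40.47691345214844
wheel 574.4703979492188 -253.89404296875 17.918325424194336
wheel 513.7911987304688 -268.8433532714844 39.00050354003906
```

Request:
carry_out:
  deltas:
    - [0,0,0.15,0,0]
    - [0,0,0.3,0,0]
    - [0,0,0.3,0,-0.4]
    - [0,0,0.3,0,-0.8]
    - [0,0,0.3,0,-0.8]
    - [0,0,0.3,0,-0.8]
  force: 20

```text
clock: 34.52
position: [0.5872, -0.2742, 0.1408]
ee_rot: [1.0, 0.0, 0.001, 0.0]
ft_force: [0.8, -0.3, 4.2]
grip_width: 0.179
grasp_force: 22.2
```

Run:
```python
from h import *
pos()
a0=.167
for k in range(0,19):
    a=a0+k*np.pi/9; print(k*20,[round(float(.056*(np.cos(a)-np.cos(a0))/.15),3),round(float(-.056*(np.sin(a)-np.sin(a0))/.15),3)])
```

```text
[ 0.5872 -0.2743  0.1406] [1.1 0.4 6.5] 0.178
0 [0.0, -0.0]
20 [-0.043, -0.122]
40 [-0.126, -0.222]
60 [-0.238, -0.288]
80 [-0.365, -0.311]
100 [-0.493, -0.29]
120 [-0.606, -0.226]
140 [-0.69, -0.127]
160 [-0.735, -0.006]
180 [-0.736, 0.124]
200 [-0.693, 0.246]
220 [-0.61, 0.346]
240 [-0.498, 0.412]
260 [-0.371, 0.435]
280 [-0.243, 0.414]
300 [-0.13, 0.35]
320 [-0.046, 0.251]
340 [-0.001, 0.13]
360 [0.0, 0.0]
```

Request:
carry_out:
  deltas:
    - [-0.043,-0.122,0,0,-0.8]
    - [-0.126,-0.222,0,0,-0.8]
    - [-0.126,-0.222,0,0,-0.8]
    - [-0.126,-0.222,0,0,-0.8]

```text
clock: 35.12
position: [0.5679, -0.2409, 0.1405]
ee_rot: [1.0, 0.0, 0.001, 0.0]
ft_force: [-0.5, -0.6, 6.5]
grip_width: 0.181
grasp_force: 22.5
```

Request:
carry_out:
  deltas:
    - [-0.112,-0.066,0,0,-0.8]
    - [-0.239,-0.089,0,0,-0.8]
    - [-0.239,-0.089,0,0,-0.8]
    - [-0.239,-0.089,0,0,-0.8]

```text
clock: 35.62
position: [0.532, -0.2279, 0.1405]
ee_rot: [1.0, -0.0, 0.001, 0.0]
ft_force: [-0.4, -0.2, 6.5]
grip_width: 0.176
grasp_force: 22.5
```

Request:
carry_out:
  deltas:
    - [-0.128,0.021,0,0,-0.8]
    - [-0.241,0.085,0,0,-0.8]
    - [-0.241,0.085,0,0,-0.8]
    - [-0.241,0.085,0,0,-0.8]

```text
clock: 36.12
position: [0.496, -0.2409, 0.1405]
ee_rot: [1.0, -0.0, 0.001, 0.0]
ft_force: [0.8, 0.3, 6.5]
grip_width: 0.175
grasp_force: 22.5
```

Request:
carry_out:
  deltas:
    - [-0.084,0.099,0,0,-0.8]
    - [-0.129,0.22,0,0,-0.8]
    - [-0.129,0.22,0,0,-0.8]
    - [-0.129,0.22,0,0,-0.8]

```text
clock: 36.62
position: [0.4767, -0.2734, 0.1402]
ee_rot: [1.0, -0.0, 0.001, 0.0]
ft_force: [-2.0, 0.4, 8.6]
grip_width: 0.178
grasp_force: 22.7
```

Run:
```python
from h import *
c=pos(); valve(c); valve(camera("side")); print("sc"); valve(camera("scene"))
```

```text
[ 0.4767 -0.2732  0.1402] [-2.3 -0.   9.2] 0.177
knob (869, [0.4769, -0.2722, 0.1544], [0.47, -0.278, 0.152], [0.483, -0.266, 0.156]) zmed 0.1544
stem (73, [0.535, -0.282, 0.1227], [0.53, -0.287, 0.119], [0.537, -0.278, 0.124]) zmed 0.1228
stem (15, [0.5313, -0.2868, 0.123], [0.531, -0.288, 0.122], [0.532, -0.285, 0.124]) zmed 0.1231
wheel 532.3624877929688 -282.92578125 61.65757751464844
stem (10, [0.5305, -0.2824, 0.1212], [0.528, -0.287, 0.119], [0.534, -0.28, 0.123]) zmed 0.1213
wheel 530.8469848632812 -282.6077880859375 61.80611038208008
sc
knob (17, [0.4787, -0.2717, 0.1519], [0.472, -0.278, 0.149], [0.483, -0.266, 0.154]) zmed 0.1523
stem (14, [0.534, -0.281, 0.1204], [0.529, -0.285, 0.115], [0.539, -0.277, 0.123]) zmed 0.1208
wheel 535.3720703125 -280.5536193847656 61.200950622558594
```

Request:
carry_out:
  deltas:
    - [-0.001,0.065,0,0,-0.8]
    - [-0.001,0.13,0,0,-0.8]
    - [-0.001,0.13,0,0,-0.8]
    - [-0.001,0.13,0,0,-0.8]

```text
clock: 37.33
position: [0.4764, -0.293, 0.1402]
ee_rot: [1.0, -0.0, 0.0, 0.0]
ft_force: [-2.7, -1.0, 9.9]
grip_width: 0.179
grasp_force: 22.7
```

Request:
carry_out:
  deltas:
    - [0.02,0.06,0,0,-0.8]
    - [0.043,0.122,0,0,-0.8]
    - [0.043,0.122,0,0,-0.8]
    - [0.043,0.122,0,0,-0.8]

```text
clock: 37.83
position: [0.4828, -0.3115, 0.1403]
ee_rot: [1.0, -0.0, 0.001, 0.001]
ft_force: [-1.1, -1.2, 9.9]
grip_width: 0.178
grasp_force: 22.7
```

Request:
carry_out:
  deltas:
    - [0.083,0.1,0,0,-0.8]
    - [0.195,0.166,0,0,-0.8]
    - [0.195,0.166,0,0,-0.8]
    - [0.195,0.166,0,0,-0.8]

```text
clock: 38.33
position: [0.5124, -0.3367, 0.1404]
ee_rot: [1.0, -0.0, 0.001, 0.001]
ft_force: [-0.7, -3.2, 9.4]
grip_width: 0.179
grasp_force: 22.8
```

Run:
```python
from h import *
c=pos(); valve(c); valve(camera("side")); print("sc"); valve(camera("scene"))
```

```text
[ 0.5123 -0.3367  0.1405] [-0.7 -2.9  8.9] 0.18
knob (869, [0.5122, -0.3355, 0.1544], [0.506, -0.341, 0.152], [0.519, -0.329, 0.156]) zmed 0.1544
stem (37, [0.533, -0.2873, 0.1247], [0.529, -0.289, 0.123], [0.536, -0.285, 0.126]) zmed 0.1248
stem (8, [0.5297, -0.2801, 0.1252], [0.528, -0.281, 0.124], [0.53, -0.279, 0.126]) zmed 0.1251
stem (11, [0.5298, -0.2824, 0.1249], [0.529, -0.283, 0.124], [0.531, -0.282, 0.126]) zmed 0.1248
wheel 532.6270751953125 -283.0146179199219 60.750064849853516
wheel 529.4990844726562 -282.56756591796875 60.75986099243164
sc
knob (18, [0.5145, -0.3356, 0.1523], [0.505, -0.342, 0.148], [0.525, -0.324, 0.168]) zmed 0.1517
stem (16, [0.5344, -0.2818, 0.1213], [0.529, -0.288, 0.117], [0.538, -0.277, 0.128]) zmed 0.1216
wheel 535.681640625 -280.3714294433594 61.30449295043945
```

Request:
carry_out:
  deltas:
    - [0.127,0.023,0,0,-0.8]
    - [0.255,0.002,0,0,-0.8]
    - [0.368,-0.062,0,0,-0.8]
    - [0.452,-0.161,0,0,-0.8]
    - [0.497,-0.282,0,0,-0.8]
    - [0.498,-0.412,0,0,-0.8]
    - [0.455,-0.534,0,0,-0.8]
    - [0.372,-0.634,0,0,-0.8]
    - [0.26,-0.7,0,0,-0.8]
    - [0.133,-0.723,0,0,-0.8]
    - [0.005,-0.702,0,0,-0.8]
    - [-0.108,-0.638,0,0,-0.8]
    - [-0.192,-0.539,0,0,-0.8]
    - [-0.237,-0.418,0,0,-0.8]
    - [-0.238,-0.288,0,0,-0.8]
    - [-0.195,-0.166,0,0,-0.8]
    - [-0.112,-0.066,0,0,-0.8]
    - [0,0,0,0,-0.8]
    - [0,0,0,0,-0.8]

```text
clock: 40.9
position: [0.5129, -0.337, 0.1404]
ee_rot: [1.0, -0.0, 0.001, 0.001]
ft_force: [-0.2, -2.4, 10.2]
grip_width: 0.181
grasp_force: 23.0
```

Run:
```python
from h import *
c=pos(); valve(c); valve(camera("side")); print("sc"); valve(camera("scene"))
```

```text
[ 0.5124 -0.3368  0.1404] [-0.3 -2.4  9.2] 0.176
knob (865, [0.5126, -0.3357, 0.1543], [0.506, -0.342, 0.152], [0.519, -0.33, 0.156]) zmed 0.1544
stem (498, [0.5318, -0.2832, 0.1327], [0.526, -0.289, 0.131], [0.537, -0.278, 0.134]) zmed 0.1327
wheel 533.5656127929688 -282.8564147949219 60.75556945800781
wheel 531.8521118164062 -283.2420654296875 14.571477890014648
wheel 530.1611938476562 -280.73956298828125 61.47285461425781
sc
knob (17, [0.5152, -0.3354, 0.1527], [0.507, -0.341, 0.15], [0.526, -0.323, 0.169]) zmed 0.1519
stem (13, [0.5342, -0.2813, 0.1289], [0.528, -0.287, 0.123], [0.538, -0.277, 0.133]) zmed 0.1286
wheel 536.0585327148438 -280.283203125 61.45270538330078
```

Request:
carry_out:
  deltas:
    - [0.127,0.023,0,0,-0.8]
    - [0.255,0.002,0,0,-0.8]
    - [0.368,-0.062,0,0,-0.8]
    - [0.452,-0.161,0,0,-0.8]
    - [0.497,-0.282,0,0,-0.8]
    - [0.498,-0.412,0,0,-0.8]
    - [0.455,-0.534,0,0,-0.8]
    - [0.372,-0.634,0,0,-0.8]
    - [0.26,-0.7,0,0,-0.8]
    - [0.133,-0.723,0,0,-0.8]
    - [0.005,-0.702,0,0,-0.8]
    - [-0.108,-0.638,0,0,-0.8]
    - [-0.192,-0.539,0,0,-0.8]
    - [-0.237,-0.418,0,0,-0.8]
    - [-0.243,-0.372,0,0,-0.8]
    - [-0.243,-0.372,0,0,-0.8]
    - [-0.243,-0.372,0,0,-0.8]

```text
clock: 43.22
position: [0.4757, -0.2803, 0.1402]
ee_rot: [1.0, -0.0, 0.001, 0.0]
ft_force: [-2.4, -0.7, 9.3]
grip_width: 0.183
grasp_force: 22.7
```

Run:
```python
from h import *
c=pos(); save(c,"w6"); valve(c); valve(camera("side")); print("sc"); valve(camera("scene"))
P=cloud(c); d=np.hypot(P[...,0]-.5318,P[...,1]-.283); 
d2=np.hypot(P[...,0]-.5318,P[...,1]+.283)
for lo,hi in[(0,.0035),(.008,.011)]:
    q=P[...,2][(d2>=lo)&(d2<hi)&(c["depth"]>0)]; print(len(q),np.percentile(q,[10,50,90]))
```

```text
[ 0.4757 -0.2802  0.1402] [-1.2  0.5  9.6] 0.18
knob (870, [0.4759, -0.2792, 0.1544], [0.469, -0.285, 0.153], [0.482, -0.273, 0.156]) zmed 0.1544
stem (513, [0.5319, -0.2828, 0.1391], [0.526, -0.288, 0.134], [0.537, -0.278, 0.141]) zmed 0.1391
wheel 532.3639526367188 -283.055419921875 61.48054122924805
wheel 530.4462890625 -280.964111328125 60.268585205078125
sc
knob (18, [0.4773, -0.2796, 0.1516], [0.47, -0.286, 0.149], [0.482, -0.273, 0.154]) zmed 0.152
wheel 535.8861694335938 -281.2822570800781 61.62068176269531
320 [0.13834942 0.13909637 0.13985953]
970 [0.11366549 0.11443776 0.11525909]
```

The stem reads 0.1391 m. With the bias interpolated from the hub and knob tops, that is about 0.137 m, on target. I release the knob and retreat.

Request:
carry_out:
  deltas:
    - [0,0,0,0,-0.4]
    - [0,0,0,0,-0.3]
    - [0,0,0,0,-0.3]
    - [0,0,-0.2,0,-0.3]
    - [0,0,-0.5,0,-0.3]
    - [0,0,-0.8,0,-0.3]
    - [0,0,-0.8,0,-0.3]

```text
clock: 44.3
position: [0.4765, -0.2808, 0.2627]
ee_rot: [1.0, -0.0, 0.003, 0.001]
ft_force: [0.6, 0.1, -1.2]
grip_width: 0.351
grasp_force: 0.0
```

Run:
```python
from h import *
c=pos(); valve(c)
P=cloud(c); d2=np.hypot(P[...,0]-.5318,P[...,1]+.283)
for lo,hi in[(0,.0035),(.008,.011)]:
    q=P[...,2][(d2>=lo)&(d2<hi)&(c["depth"]>0)]; print(len(q),np.percentile(q,[10,50,90]))
s=camera("side"); save(s,"side2")
for Q in blobs(s,(4,120,60),(20,255,255),(.028,.06),(.35,.68,-.2,.25)): print("o",rep(Q))
```

```text
[ 0.4752 -0.2799  0.2591] [ 0.6  0.2 -0.1] 0.347
knob (232, [0.4757, -0.2791, 0.1545], [0.47, -0.285, 0.152], [0.482, -0.274, 0.156]) zmed 0.1545
wheel 531.831298828125 -282.89361572265625 60.94343948364258
84 [0.13833687 0.13916076 0.14006282]
333 [0.11354226 0.11444537 0.11532597]
o (20, [0.5269, -0.1365, 0.0365], [0.52, -0.145, 0.033], [0.533, -0.13, 0.04])
o (19, [0.3669, -0.1048, 0.0364], [0.362, -0.109, 0.034], [0.374, -0.098, 0.039])
o (1134, [0.5249, 0.1979, 0.0459], [0.439, 0.185, 0.028], [0.613, 0.208, 0.06])
```

View pics/side2.png

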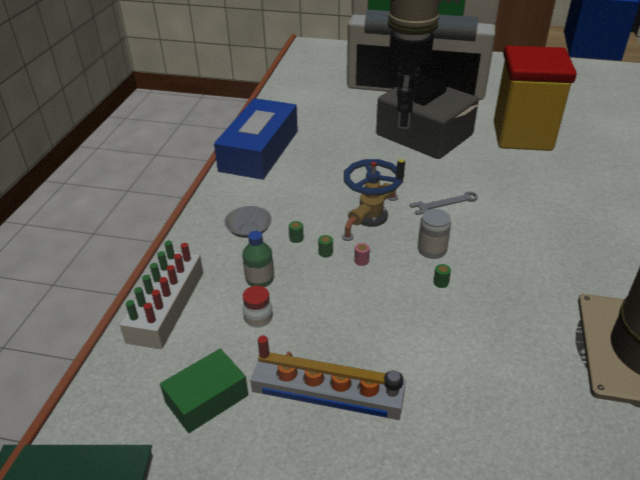

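The bar is shut over the four seated caps at (287–369, 370–385), the stem is raised at (373,165), and the bystanders have not moved.

```bash
python3 -c "
from h import *
print(ticket.hand_in())"
```

```text
the job is handed in; nothing more can be done
None
```

The job is handed in, with no verdict returned: all four orange capsules are seated, the bar is shut against its stop, and the valve is open two turns, with the stem measured at about 137 mm; no bystander was seen to move.

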